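# Open the book press by one turn of its hand wheel

## Robot

A 7-joint arm with a two-finger parallel gripper is mounted at the origin on the work surface. World frame = base frame: x ahead of the robot, y to its left, z up, the work surface at z = 0. Lengths are in m, angles in rad, forces in N, time in s.
With the tool pointing down it reaches from about 0.4 to 0.85 m from the base axis. Payload 10.4 kg.
Tool frame: the origin (TCP) lies at the very end of the fingers, on their centre line; the grasp point (between the pads) lies manip.hold_point_z behind it (manip.hold_point_z is the distance from the TCP to the grasp point, in m); z points along the fingers, y is the direction in which the jaws open and shut (so a half turn about z gives the same grasp; the last joint's range is limited). The gripper opens to 85 mm and grips with 20 to 120 N. Pads are 22 mm wide; open, the fingers measure 114 mm over their backs; the gripper's body (76 mm by 85 mm) begins 54 mm behind the grasp point. The pads swing forward as they close: fully open they stand 13 mm farther back than shut.
Start: joints at [1.171, 0.332, -0.065, 1.46, 0.022, 1.35, -0.088], TCP at [0.23, -0.581, 0.231] pointing down, gripper open.
Joint ranges: [-2.6, 2.6], [-0.5, 2.12], [-1.47, 1.34], [0.16, 2.42], [-1.27, 4.41], [0.06, 2.06], [-2.6, 2.6]. Speed limits (rad/s): [2.22, 2.22, 2.79, 2.79, 3.14, 3.14, 3.14].

## Interface

Orientations are given as a unit quaternion [x, y, z, w].
In Python, from workcell import manip gives the robot as it stands.
- The arm moves only by the tool jog_arm, never from a script. Its arguments are lists of equal length, an entry for each row: "translation": the shift along the world's x, y, z in mm, a list of three; "turn": the turn about the world's z in degrees. In form: {"translation": [[x, y, z], ...], "turn": [turn, ...]}. A call has 1 to 12 rows; each row is the pose to reach, as a shift and turn from the pose measured when the call began; what a row does not reach only later rows make up. A row lasts 1/12 s, in which the tool goes at most 41.7 mm and 7.16 degrees, less where a joint would pass 70% of its speed; a pose out of reach is approached as far as the arm can. A call with a gripper value outside its range is refused whole. "grip" is the finger opening in mm, from 0 to 85.4, set as the call begins (left out, the last holds). The fingers move at their own pace and stop on an object; "grip_force" is the grip in N (left out, the last holds). Time passes only in rows, so rows that repeat a pose let the fingers close. It gives the time, the measured TCP pose, the force and the opening at its end, in the units of the state.
- manip.get_obs(): the state, without advancing time (a new reading comes with each control period).
- manip.camera(name): name is "scene" or "side" or "wrist"; returns a dict with "frame" (420x560x3 uint8, red, green, blue), "mtx" (3x3 intrinsics, pixels), "pose" (4x4, takes a point from camera to world coordinates). Camera axes: x right, y down, z forward; pixel columns grow to the right and rows downward; lengths in m; the calibration is good to about 2 mm. A picture is of the moment at which its call begins. There is no depth.
- manip.hand_in(): hands the job in, once; it reports no verdict.
Trained networks look in a picture, given as the dict that the camera call returned (one of the last four; its "shot" number tells which), for a name from the list of things; names that differ only in an ending like _2 or _b are one class to them, and where a whole thing is asked for, a point or a joint stands for the part that bears it (a point fixed in the world has none). Each returns a list of dicts, best first, with "confidence" (0 to 1); they miss things now and then, are a little off and sometimes report something else, mostly with a low value. They report only what shows in the picture. A call takes as long as a camera call.
- manip.outline_of(picture, label): "mask" (420x560 bool, what is visible of it) and "extent" ([left, top, right, bottom] in pixels, round what is visible of it).
- manip.pinpoint(picture, label): "at" ([column, row] in pixels: a listed point, or the origin of a listed thing).
The state is a dict: "clock": time; "joint_pos": joint angles; "joint_velocities": joint speeds; "tau": joint torques, N m; "position": TCP position; "ee_rot": TCP orientation; "ft_force": force on the tool from outside, world axes, zero at the start; "torque": the same for the moment, N m; "grip_width": opening from 0.0 (shut) to 1.0 (fully open).
Only numpy, scipy, OpenCV 4.12 (cv2) and the standard library are available. Lean on these libraries where they do the work, as an engineer would, in place of code of your own. Each camera call takes 0.05 s, during which the arm holds its last target. There are 200 camera calls.

## Task

The next music book is thicker than the last, so open the bench press for it: with the fingertips, push the hand wheel round by its upright handle, anticlockwise seen from above (the platen rises), through exactly one full turn, so that the handle stops where it started, without running well past. Push steadily and gently: do not grip the handle or force it, and leave the book and the other things about the press where they are.

Things in the scene. Friction and masses are not known exactly. Their poses are not given: they have to be found in the camera images.
- wheel (a joint): turn of the press's hand wheel about its vertical screw, in rad, growing anticlockwise seen from above; one turn is 6.283. It may start anywhere from 0 to 4.5; stops at -0.3 and 14. The wheel lifts with the screw by 10 mm a turn. Stiff enough to stay where it is left: 0.4 N m of friction, so about 5 to 7 N at the handle
- wheel_centre (a point): point on the vertical axis of the hand wheel, at the top of its hub (251 mm above the table at wheel = 0), level with a point 11.5 mm above the rim's upper edge. The wheel is dark painted metal, 0.6 to 1.3 kg, lies level on top of the press, 201 mm over the rim (round rim 21 mm thick, its middle circle 90 mm from the axis), with 3 spokes
- handle: the wheel's upright revolving handle, a black round barrel 26 mm thick and 62 mm tall standing on the rim, its axis 90 mm from the wheel's axis. Origin: centre of its lower end, 1.5 mm above the rim's upper edge (241 mm above the table at wheel = 0); its z axis points up. It spins freely about itself, so its yaw means nothing
- platen_top (a point): centre of the upper face of the press's platen (210 x 225 x 18 mm dark iron plate under the crosshead), on the screw's axis, 103 mm above the table at wheel = 0; it rises 10 mm for each turn of the wheel
- press: the fixed bench book press: dark iron base 260 x 340 x 25 mm, two steel columns 28 mm thick at 145 mm either side of the screw, crosshead along its y axis 58 x 345 mm between 160 and 195 mm above the table (column nuts up to 207 mm), screw in the middle with the hand wheel on top. Origin: on the table below the wheel's axis; x to its back, z up
- music_book: bystander: folded cardboard music book with punched slots, 230 x 150 x 50 mm, lying beside the press; origin under its centre
- glue_bottle: bystander: white bottle, 56 mm thick, 160 mm tall; origin under its centre
- paste_jar: bystander: glass jar with steel lid, 72 mm thick, 85 mm tall; origin under its centre
- weight: bystander: round iron weight with a knob, 68 mm thick, 75 mm tall; origin under its centre
- bone_folder: bystander: flat ivory-coloured folding stick, 150 x 22 x 6 mm, lying on the music book; origin under its centre
- brush: bystander: paste brush lying on the table; origin under its middle
- mallet: bystander: hammer lying on the table; origin under its middle

How it is judged:
By the outcome, as a careful person would: the job done as asked, in the order asked, and still so for the second after the job is handed in, with the robot touching nothing.
It also fails if it takes over 58 s, if anything falls off the work surface, if the arm or the gripper's body presses on something with over 40 N, if the wrist force passes 120 N, or if a joint passes its speed limit or range.

## Working session

There is one attempt and no reset: what is moved stays moved. The work goes in short steps, Python scripts to look and compute and a tool call to move; the robot and the scene stay as the last step left them, time stands still between calls to the robot, and variables do not carry over. Pictures are saved under pics/ and viewed, about 8 in all and at most 12, crops included, and the job is handed in when it is done.

Besides the shell and the picture viewer there is one more tool, called after ">>>" by a JSON object that holds its "method" and its "body", one argument or row to a line. jog_arm: Moves the arm, as the interface text tells. Its arguments: {"type":"object","properties":{"translation":{"type":"array"},"turn":{"type":"array"},"grip":{"type":"number"},"grip_force":{"type":"number"}},"required":["translation","turn"]}

```bash
mkdir -p pics
cat > h.py <<'E'
import numpy as np, cv2
from workcell import manip
def ray(c,uv):
    d=np.linalg.inv(c["mtx"])@np.array([uv[0],uv[1],1.0]); R=c["pose"]
    return R[:3,3], R[:3,:3]@d
def tri(cs,uvs):
    A=np.zeros((3,3));b=np.zeros(3)
    for c,uv in zip(cs,uvs):
        o,d=ray(c,uv); d=d/np.linalg.norm(d); P=np.eye(3)-np.outer(d,d); A+=P;b+=P@o
    X=np.linalg.solve(A,b)
    return X
def proj(c,X):
    T=np.linalg.inv(c["pose"]); p=c["mtx"]@(T[:3,:3]@X+T[:3,3]); return p[:2]/p[2]
def both(names):
    cs=[manip.camera("scene"),manip.camera("side")]
    for n in names:
        r=[manip.pinpoint(c,n) for c in cs]
        print(n,[(np.round(q[0]["at"],1),round(q[0]["confidence"],2)) if q else None for q in r])
        if all(r):
            X=tri(cs,[q[0]["at"] for q in r]); print("  X",X.round(4),[np.round(proj(c,X)-q[0]["at"],1) for c,q in zip(cs,r)])
    return cs
E
python3 - <<'E'
from h import *
cs=both(["wheel_centre","handle","platen_top","press","music_book","glue_bottle","paste_jar","weight"])
cv2.imwrite("pics/a.png",np.vstack([c["frame"] for c in cs])[:,:,::-1][:, :] if 0 else np.hstack([cv2.resize(c["frame"],(400,300)) for c in cs])[:,:,::-1])
cv2.imwrite("pics/s.png",cs[0]["frame"][:,:,::-1]);cv2.imwrite("pics/d.png",cs[1]["frame"][:,:,::-1])
o=manip.get_obs();print(o,manip.hold_point_z)
E
```

```text
wheel_centre [(array([246.3, 181.1]), 0.82), (array([260.8, 153.7]), 0.83)]
  X [ 0.5174 -0.0646  0.2449] [array([0., 0.]), array([ 0., -0.])]
handle [(array([345.2, 233.7]), 0.66), (array([232.1, 146. ]), 0.46)]
  X [0.8092 0.3169 0.5049] [array([  1.6, -29.2]), array([-21.3,  44.8])]
platen_top [(array([252.3, 215.3]), 0.87), (array([261.7, 197.6]), 0.98)]
  X [ 0.5361 -0.0391  0.1219] [array([0. , 0.2]), array([ 0.1, -0.2])]
press [(array([251.4, 237.5]), 0.73), (array([268.2, 223.7]), 0.74)]
  X [ 0.5096 -0.0573 -0.0085] [array([-0.1, -0.4]), array([-0.1,  0.5])]
music_book [(array([341.2, 243.5]), 0.98), (array([355.5, 276.2]), 0.7)]
  X [ 0.4225  0.2431 -0.0099] [array([-0.2, -0.5]), array([-0.1,  0.7])]
glue_bottle [(array([280.8, 281.4]), 0.79), (array([250.3, 281.1]), 0.91)]
  X [ 0.6672  0.1108 -0.    ] [array([-0.2, -0.5]), array([-0.1,  0.6])]
paste_jar [(array([192.9, 216.8]), 0.91), (array([232.2, 182. ]), 0.5)]
  X [ 0.511  -0.2826  0.0115] [array([0.1, 0.5]), array([ 0.1, -0.5])]
weight [(array([171. , 247.9]), 0.81), (array([190.9, 200.3]), 0.59)]
  X [ 0.6603 -0.2907 -0.0059] [array([0. , 0.1]), array([ 0. , -0.1])]
{'clock': 0.9, 'joint_pos': array([ 1.17138071,  0.33216743, -0.06473366,  1.46012744,  0.02160386,
        1.34993324, -0.08849426]), 'joint_velocities': array([ 0.0001192 , -0.00081983,  0.00048347,  0.00121612, -0.00026424,
        0.0017651 ,  0.00021023]), 'tau': array([-4.89916620e-04, -6.25238800e+01,  4.87739942e-02, -3.91837656e+01,
        1.65594555e-02,  1.67926923e-03, -3.59361343e-05]), 'position': array([ 0.23000778, -0.58113535,  0.23134485]), 'ee_rot': array([9.82299735e-01, 1.87315855e-01, 1.62860940e-05, 2.67231972e-05]), 'ft_force': array([-0.16213951,  0.21333715,  0.89559771]), 'torque': array([-0.00658167, -0.03314476,  0.01424126]), 'grip_width': 0.9983913800993359} 0.0187
```

View pics/s.png

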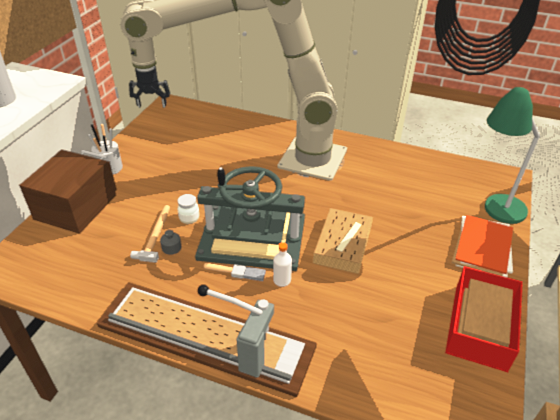

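View pics/d.png

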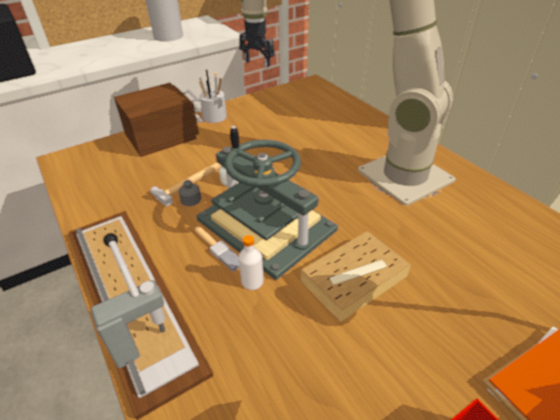

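The scene image shows the handle as a black barrel, base about (222,187) and top about (221,168). In the side image its base is about (234,148). The wheel ellipse is centred near (251,187) in scene and (262,162) in side. The network's handle position was wrong, so I'll fit the wheel geometry instead.

```bash
cat >> h.py <<'E'
from scipy.optimize import least_squares
def sil(c,x,y,z,th,parts):
    im=np.zeros((420*4,560*4),np.uint8)
    a=np.linspace(0,2*np.pi,60,endpoint=False)
    return im
E
python3 - <<'E'
from h import *
for n in ("scene","side"):
    c=manip.camera(n)
    np.savez(f"{n}0.npz",**{k:c[k] for k in("frame","mtx","pose")})
    for l in ("wheel","wheel_centre","handle"):
        for r in manip.outline_of(c,l)[:2]: print(n,l,round(r["confidence"],2),r["extent"],r["mask"].sum())
    for l in ("handle",):
        for r in manip.pinpoint(c,l)[:3]: print(n,l,r)
    f=c["frame"]; x0,y0=(195,155) if n=="scene" else (210,115)
    cv2.imwrite(f"pics/{n}c.png",cv2.resize(f[y0:y0+65,x0:x0+100],None,fx=8,fy=8,interpolation=cv2.INTER_CUBIC)[:,:,::-1])
a=[cv2.imread(f"pics/{n}c.png") for n in("scene","side")]
cv2.imwrite("pics/cc.png",cv2.resize(np.vstack(a),(460,598)))
E
```

```text
scene wheel 0.58 [205.1, 265.1, 268.9, 281.0] 584
scene wheel 0.57 [217.5, 167.0, 281.8, 209.6] 1323
scene wheel_centre 0.59 [213.8, 165.4, 285.0, 209.0] 1668
scene handle 0.69 [219.8, 168.8, 223.2, 185.9] 121
scene handle {'at': [223.0, 185.5], 'confidence': 0.59}
side wheel 0.9 [227.4, 124.0, 299.9, 187.0] 2359
side wheel_centre 0.9 [226.3, 126.7, 302.1, 188.8] 1933
side wheel_centre 0.23 [239.6, 237.1, 263.9, 289.7] 973
side handle 0.76 [228.9, 129.6, 241.8, 147.5] 177
side handle {'at': [232.4, 147.3], 'confidence': 0.75}
```

View pics/cc.png

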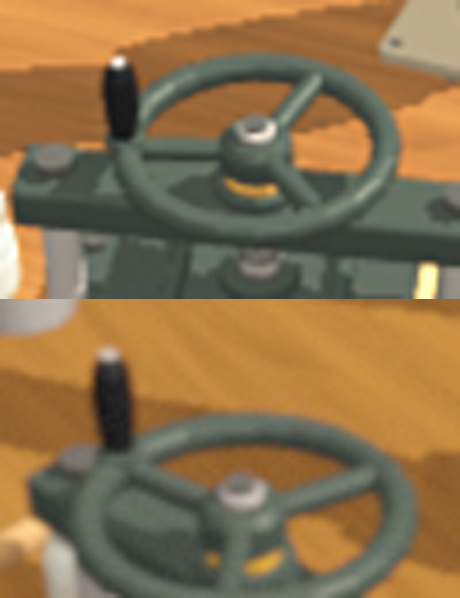

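```bash
cat > fit.py <<'E'
from h import *
u=np.linspace(0,2*np.pi,120,endpoint=False); U,V=np.meshgrid(u,u[::6])
T=np.stack([(.09+.0105*np.cos(V))*np.cos(U),(.09+.0105*np.cos(V))*np.sin(U),.0105*np.sin(V)-.022],-1).reshape(-1,3)
def pts(c,X): 
    M=np.linalg.inv(c["pose"]); p=(X@M[:3,:3].T+M[:3,3])@c["mtx"].T; return p[:,:2]/p[:,2:]
def ext(c,p):
    q=pts(c,T+p[:3]); return np.r_[q.min(0),q.max(0)]
def hd(c,p):
    b=p[:3]+[.09*np.cos(p[3]),.09*np.sin(p[3]),-.01]
    return pts(c,np.array([b,b+[0,0,.062],p[:3]])).ravel()
def fit(cs,E,H,p0=(.53,-.04,.25,-2)):
    f=lambda p:np.r_[sum([[*(ext(c,p)-e)] for c,e in zip(cs,E)],[]),sum([[*(hd(c,p)-h)] for c,h in zip(cs,H)],[])]
    f2=lambda p:(lambda r:r[np.isfinite(r)])(f(p))
    s=least_squares(f2,p0,loss="soft_l1"); return s.x,f2(s.x)
E
python3 - <<'E'
from fit import *
cs=[dict(np.load(f"{n}0.npz")) for n in("scene","side")]
n=np.nan
p,r=fit(cs,[np.array([218.5,166.5,282,207.2]),np.array([226.7,139.6,300.4,n])],
 [np.array([222.2,185,220.7,168.5,250.9,182.4]),np.array([235.9,147.2,233.9,127.2,262.8,156.5])])
print(p.round(4),np.degrees(p[3]),r.round(1))
for th in (0,90,180,270):
  pass
E
```

```text
[ 0.5205 -0.0492  0.2503 -1.1756] -67.35483815901672 [ 0.3 -0.   0.2  1.8 -1.9  0.1  1.  -0.3 -0.6 -0.   0.2 -0.5 -0.9  0.2
  0.7  0.2  0.5 -0.1 -1.5]
```

>>> {"method": "jog_arm", "body": {
  "translation": [
    [0,0,30],
    [0,5,65],
    [10,20,100],
    [25,45,130],
    [45,75,155],
    [65,105,170],
    [85,135,170],
    [105,165,170],
    [125,195,170],
    [145,225,170],
    [165,255,170],
    [185,285,170]
  ],
  "turn": [0,0,0,0,0,0,0,0,0,0,0,0],
  "grip": 0
}}

```text
clock: 2.4
position: [0.4156, -0.2945, 0.4016]
ee_rot: [0.982, 0.187, 0.0, 0.0]
ft_force: [1.6, -0.3, -0.4]
grip_width: 0.0
```

>>> {"method": "jog_arm", "body": {
  "translation": [
    [18,27,0],
    [36,54,0],
    [54,81,0],
    [72,105,0],
    [80,120,0],
    [84,130,0],
    [84,130,0],
    [84,130,0]
  ],
  "turn": [0,0,0,0,0,0,0,0]
}}

```text
clock: 3.07
position: [0.4993, -0.1652, 0.4017]
ee_rot: [0.982, 0.187, 0.0, 0.001]
ft_force: [-0.4, -0.0, -0.6]
grip_width: 0.004
```

Run:
```python
from fit import *
c=manip.camera("wrist"); o=manip.get_obs(); print(o["position"],o["grip_width"],o["clock"])
np.savez("w0.npz",**{k:c[k] for k in("frame","mtx","pose")})
for l in("handle","wheel_centre"): print(l,manip.pinpoint(c,l)[:2])
f=c["frame"].copy()
p=np.array([.5205,-.0492,.2503,-1.1756])
for q in hd(c,p).reshape(-1,2): print(q); cv2.circle(f,tuple(int(v) for v in q),4,(255,0,0),1)
for q in pts(c,np.c_[.09*np.cos(u),.09*np.sin(u),0*u-.0115]+p[:3]): cv2.circle(f,tuple(int(v) for v in np.clip(q,-9,999)),1,(255,255,0),-1)
cv2.imwrite("pics/w0.png",f[:,:,::-1])
```

```text
[ 0.49903746 -0.16594784  0.40165652] -0.0011779698762125648 3.1167
handle [{'at': [270.1, 109.7], 'confidence': 0.87}, {'at': [6.4, 88.1], 'confidence': 0.6}]
wheel_centre [{'at': [159.7, 112.4], 'confidence': 0.9}]
[265.41716119 113.13672327]
[262.30330676 115.86131107]
[156.62336468 115.61831912]
```

View pics/w0.png

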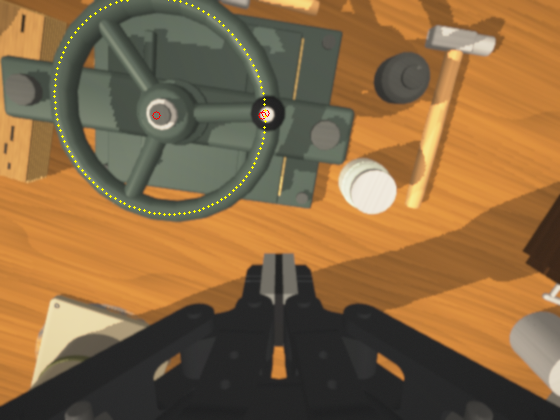

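The overhead wrist view shows the hub top at (161,114) and the handle top at (267,114). The model sits about 4 px off, so I'll refine it with these points.

Run:
```python
from fit import *
c=dict(np.load("w0.npz")); n=np.nan
h=np.array([n,n,267,114,161,114])
for z in(.2503,.254):
    g=lambda q:(lambda r:r[np.isfinite(r)])(hd(c,np.array([q[0],q[1],z,q[2]]))-h)
    s=least_squares(g,[.52,-.05,-1.17]); q=s.x
    H=q[:2]+.09*np.array([np.cos(q[2]),np.sin(q[2])])
    print(z,q.round(4),np.degrees(q[2]).round(1),H.round(4),s.fun.round(1))
```

```text
0.2503 [ 0.5229 -0.0519 -1.1759] -67.4 [ 0.5576 -0.135 ] [ 0.3 -0.  -0.4  0. ]
0.254 [ 0.5232 -0.0524 -1.1749] -67.3 [ 0.5579 -0.1355] [ 1.  -0.  -1.2  0.1]
```

>>> {"method": "jog_arm", "body": {
  "translation": [
    [3,9,-25],
    [6,18,-50],
    [9,26,-75],
    [9,26,-100],
    [9,26,-120],
    [9,26,-132],
    [9,26,-134],
    [9,26,-134]
  ],
  "turn": [0,0,0,0,0,0,0,0]
}}

```text
clock: 3.88
position: [0.5077, -0.141, 0.2678]
ee_rot: [0.983, 0.185, -0.0, 0.001]
ft_force: [0.5, -0.4, -0.3]
grip_width: 0.0
```

```bash
cat > rows.py <<'E'
import sys
from fit import *
C=np.array([.5225,-.0515]); 
def rows(step,n,r=.09,end=None):
    o=manip.get_obs(); P=o["position"]; d=P[:2]-C; a=np.degrees(np.arctan2(d[1],d[0]))
    print("clock",o["clock"],"pos",P.round(4),"ang",a.round(1),"r",np.hypot(*d).round(4),"F",o["ft_force"].round(1))
    A=a+step*np.arange(1,n+1)
    if end is not None: A=np.minimum(A,end)
    R=np.radians(A)
    print([[int(round(1000*(C[0]+r*np.cos(t)-P[0]))),int(round(1000*(C[1]+r*np.sin(t)-P[1]))),round(1.3*(i+1)/12*step/4,0)] for i,t in enumerate(R)])
if __name__=="__main__": rows(float(sys.argv[1]),int(sys.argv[2]))
E
python3 - <<'E'
from rows import *
rows(4,12)
c=manip.camera("side"); cv2.imwrite("pics/d1.png",cv2.resize(c["frame"][70:220,180:380],(800,600),interpolation=2)[:,:,::-1])
E
```

```text
clock 3.8833 pos [ 0.5077 -0.141   0.2678] ang -99.4 r 0.0907 F [ 0.5 -0.4 -0.3]
[[6, 0, 0.0], [13, -1, 0.0], [19, 0, 0.0], [25, 0, 0.0], [31, 1, 1.0], [37, 2, 1.0], [44, 4, 1.0], [49, 6, 1.0], [55, 9, 1.0], [61, 12, 1.0], [66, 15, 1.0], [71, 19, 1.0]]
```

View pics/d1.png

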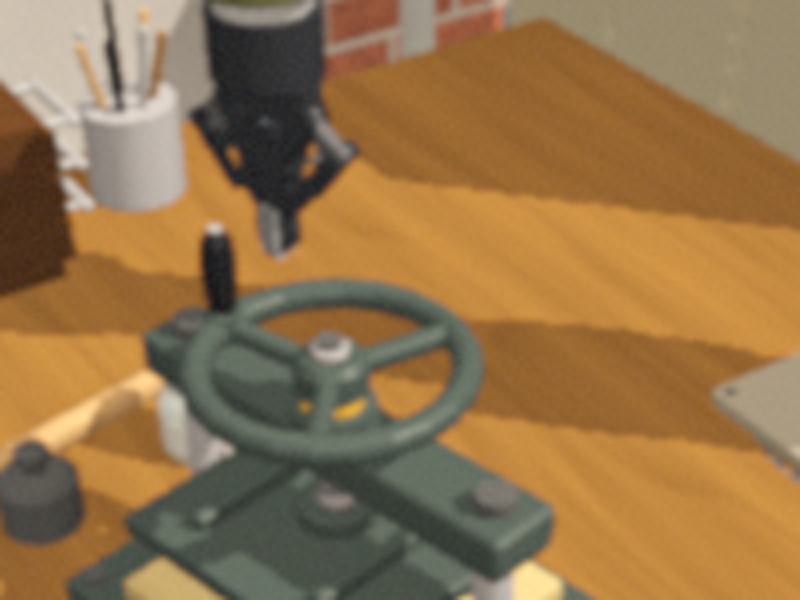

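The shut fingertips stand clear, behind the handle and above the rim. Next I'll approach slowly to find contact.

>>> {"method": "jog_arm", "body": {
  "translation": [
    [6,0,0],
    [12,-1,0],
    [17,-1,0],
    [21,0,0],
    [24,0,0],
    [26,0,0]
  ],
  "turn": [0,0,0,0,0,0]
}}

```text
clock: 4.43
position: [0.5347, -0.1406, 0.2686]
ee_rot: [0.983, 0.186, 0.001, 0.001]
ft_force: [-0.0, -0.1, 0.2]
grip_width: 0.002
```

Run:
```python
from rows import *
rows(4,12)
c=manip.camera("wrist"); cv2.imwrite("pics/w1.png",cv2.resize(c["frame"][60:360,80:480],(600,450))[:,:,::-1])
```

```text
clock 4.4333 pos [ 0.5347 -0.1406  0.2686] ang -82.2 r 0.0899 F [-0.  -0.1  0.2]
[[6, 1, 0.0], [12, 2, 0.0], [18, 4, 0.0], [24, 7, 0.0], [30, 9, 1.0], [35, 13, 1.0], [40, 16, 1.0], [45, 20, 1.0], [50, 24, 1.0], [54, 29, 1.0], [59, 33, 1.0], [62, 38, 1.0]]
```

View pics/w1.png

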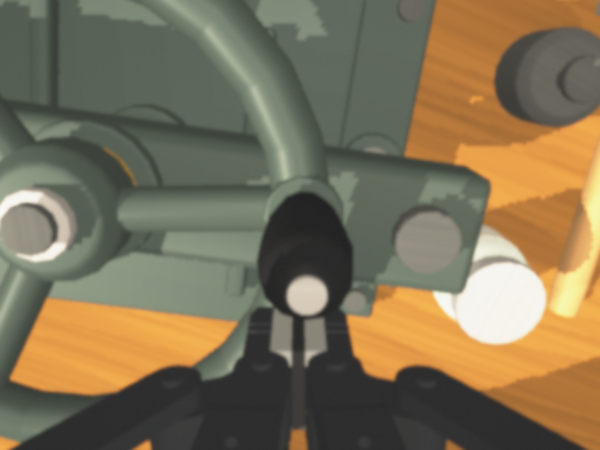

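The handle sits directly ahead of the shut tips, centred and nearly touching, with no force yet.

>>> {"method": "jog_arm", "body": {
  "translation": [
    [1,0,0],
    [2,0,0],
    [2,0,0]
  ],
  "turn": [0,0,0]
}}

```text
clock: 4.73
position: [0.5366, -0.1408, 0.2685]
ee_rot: [0.983, 0.186, 0.0, 0.001]
ft_force: [-0.9, -0.8, 0.2]
grip_width: -0.002
```

>>> {"method": "jog_arm", "body": {
  "translation": [
    [1,0,0],
    [2,1,0],
    [2,1,0]
  ],
  "turn": [0,0,0]
}}

```text
clock: 4.98
position: [0.5381, -0.1403, 0.2685]
ee_rot: [0.983, 0.185, -0.0, 0.001]
ft_force: [-4.4, -2.9, 1.8]
grip_width: -0.003
```

>>> {"method": "jog_arm", "body": {
  "translation": [
    [1,0,0],
    [2,1,0],
    [2,1,0]
  ],
  "turn": [0,0,0]
}}

```text
clock: 5.23
position: [0.5397, -0.1397, 0.2685]
ee_rot: [0.983, 0.185, -0.001, 0.001]
ft_force: [-5.0, -2.7, 2.3]
grip_width: -0.0
```

```bash
python3 rows.py 4 12
```

```text
clock 5.2333 pos [ 0.5397 -0.1397  0.2685] ang -78.9 r 0.0899 F [-5.  -2.7  2.3]
[[6, 1, 0.0], [12, 3, 0.0], [18, 5, 0.0], [24, 8, 0.0], [29, 11, 1.0], [34, 15, 1.0], [39, 18, 1.0], [44, 22, 1.0], [49, 27, 1.0], [53, 32, 1.0], [57, 37, 1.0], [60, 42, 1.0]]
```

>>> {"method": "jog_arm", "body": {
  "translation": [
    [6,1,0],
    [12,3,0],
    [18,5,0],
    [24,8,0],
    [29,11,1],
    [34,15,1],
    [39,18,1],
    [44,22,1],
    [49,27,1],
    [53,32,1],
    [57,37,1],
    [60,42,1]
  ],
  "turn": [0,0,0,0,0,0,0,0,0,0,0,0]
}}

```text
clock: 6.23
position: [0.5995, -0.0989, 0.2697]
ee_rot: [0.983, 0.184, -0.001, 0.002]
ft_force: [-6.7, -4.9, 3.6]
grip_width: -0.002
```

```bash
python3 rows.py 4 12
```

```text
clock 6.2333 pos [ 0.5995 -0.0989  0.2697] ang -31.6 r 0.0904 F [-6.7 -4.9  3.6]
[[3, 6, 0.0], [5, 11, 0.0], [8, 17, 0.0], [10, 23, 0.0], [11, 29, 1.0], [12, 35, 1.0], [13, 42, 1.0], [13, 48, 1.0], [13, 54, 1.0], [12, 61, 1.0], [11, 67, 1.0], [9, 73, 1.0]]
```

>>> {"method": "jog_arm", "body": {
  "translation": [
    [3,6,0],
    [5,11,0],
    [8,17,0],
    [10,23,0],
    [11,29,1],
    [12,35,1],
    [13,42,1],
    [13,48,1],
    [13,54,1],
    [12,61,1],
    [11,67,1],
    [9,73,1]
  ],
  "turn": [0,0,0,0,0,0,0,0,0,0,0,0]
}}

```text
clock: 7.23
position: [0.6094, -0.0272, 0.2709]
ee_rot: [0.983, 0.183, -0.0, 0.003]
ft_force: [2.3, -6.4, 0.6]
grip_width: 0.003
```

Run:
```python
from rows import *
rows(4,12)
c=manip.camera("wrist"); cv2.imwrite("pics/w2.png",cv2.resize(c["frame"],(480,360))[:,:,::-1])
```

```text
clock 7.2333 pos [ 0.6094 -0.0272  0.2709] ang 15.6 r 0.0902 F [ 2.3 -6.4  0.6]
[[-2, 6, 0.0], [-4, 12, 0.0], [-7, 17, 0.0], [-10, 23, 0.0], [-14, 28, 1.0], [-18, 33, 1.0], [-22, 38, 1.0], [-26, 42, 1.0], [-31, 46, 1.0], [-36, 50, 1.0], [-41, 53, 1.0], [-47, 56, 1.0]]
```

View pics/w2.png

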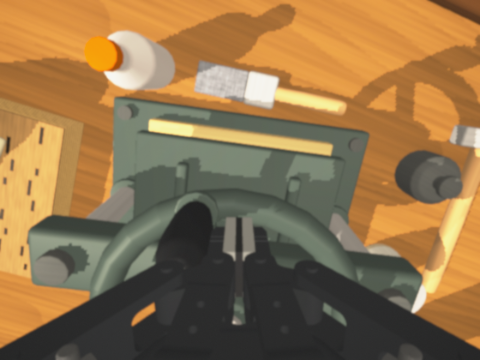

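The handle is now on the left side of the fingers, close to the wider linkage. I'll back off and raise the tool 16 mm so that only the tips touch, then continue.

>>> {"method": "jog_arm", "body": {
  "translation": [
    [2,-5,0],
    [2,-6,6],
    [2,-6,12],
    [2,-6,16],
    [1,-3,16],
    [0,0,16],
    [-2,6,16],
    [-4,12,16],
    [-7,17,16],
    [-10,23,16],
    [-14,28,17],
    [-18,33,17]
  ],
  "turn": [0,0,0,0,0,0,0,0,0,0,0,0]
}}

```text
clock: 8.28
position: [0.5913, 0.0063, 0.288]
ee_rot: [0.983, 0.183, 0.0, 0.003]
ft_force: [4.4, -6.2, 0.7]
grip_width: 0.001
```

Run:
```python
from rows import *
rows(4,12)
c=manip.camera("side"); cv2.imwrite("pics/d2.png",cv2.resize(c["frame"][60:210,180:380],(800,600),interpolation=2)[:,:,::-1])
```

```text
clock 8.2833 pos [0.5913 0.0063 0.288 ] ang 40.0 r 0.0898 F [ 4.4 -6.2  0.7]
[[-4, 5, 0.0], [-9, 9, 0.0], [-13, 13, 0.0], [-18, 17, 0.0], [-24, 20, 1.0], [-29, 23, 1.0], [-35, 26, 1.0], [-41, 28, 1.0], [-47, 30, 1.0], [-53, 31, 1.0], [-59, 32, 1.0], [-66, 32, 1.0]]
```

View pics/d2.png

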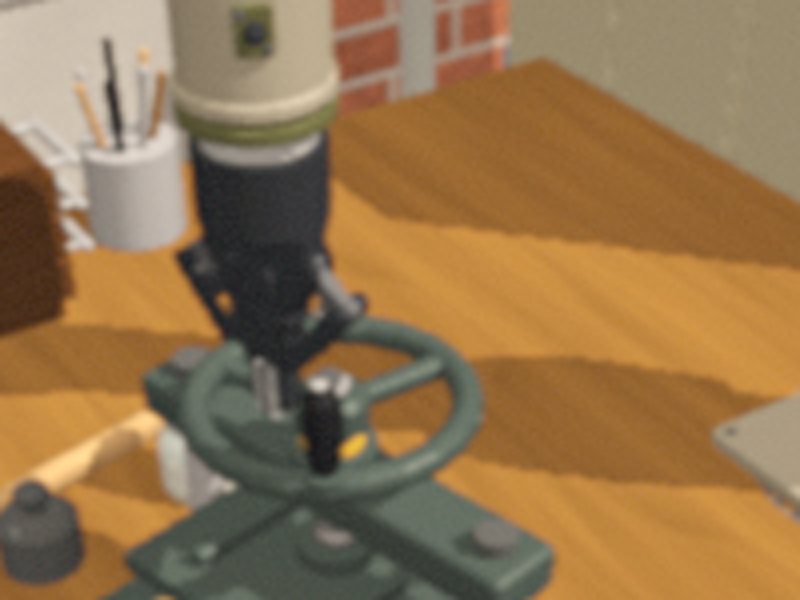

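The shut tips are pushing the upper half of the handle from behind, and the linkage is clear. Continuing.

>>> {"method": "jog_arm", "body": {
  "translation": [
    [-4,5,0],
    [-9,9,0],
    [-13,13,0],
    [-18,17,0],
    [-24,20,1],
    [-29,23,1],
    [-35,26,1],
    [-41,28,1],
    [-47,30,1],
    [-53,31,1],
    [-59,32,1],
    [-66,32,1]
  ],
  "turn": [0,0,0,0,0,0,0,0,0,0,0,0]
}}

```text
clock: 9.33
position: [0.5255, 0.0414, 0.2898]
ee_rot: [0.983, 0.185, 0.002, 0.002]
ft_force: [6.9, 2.8, 1.9]
grip_width: -0.002
```

```bash
python3 rows.py 4 12
```

```text
clock 9.3333 pos [0.5255 0.0414 0.2898] ang 88.2 r 0.0929 F [6.9 2.8 1.9]
[[-6, -3, 0.0], [-13, -3, 0.0], [-19, -4, 0.0], [-25, -6, 0.0], [-31, -7, 1.0], [-37, -10, 1.0], [-43, -12, 1.0], [-48, -15, 1.0], [-54, -18, 1.0], [-59, -22, 1.0], [-63, -26, 1.0], [-68, -31, 1.0]]
```

>>> {"method": "jog_arm", "body": {
  "translation": [
    [-6,-2,0],
    [-13,-3,0],
    [-19,-4,0],
    [-25,-6,0],
    [-31,-7,0],
    [-37,-10,0],
    [-43,-12,0],
    [-48,-15,0],
    [-54,-18,0],
    [-59,-22,0],
    [-63,-26,0],
    [-68,-31,0]
  ],
  "turn": [0,0,0,0,0,0,0,0,0,0,0,0]
}}

```text
clock: 10.33
position: [0.4582, 0.0125, 0.2908]
ee_rot: [0.983, 0.186, 0.004, 0.002]
ft_force: [3.7, 5.6, 5.1]
grip_width: -0.001
```

```bash
python3 rows.py 4 12
```

```text
clock 10.3333 pos [0.4582 0.0125 0.2908] ang 135.1 r 0.0907 F [3.7 5.6 5.1]
[[-4, -5, 0.0], [-8, -10, 0.0], [-11, -15, 0.0], [-15, -21, 0.0], [-17, -26, 1.0], [-20, -32, 1.0], [-22, -38, 1.0], [-23, -44, 1.0], [-25, -50, 1.0], [-25, -56, 1.0], [-26, -63, 1.0], [-26, -69, 1.0]]
```

>>> {"method": "jog_arm", "body": {
  "translation": [
    [-4,-5,0],
    [-8,-10,0],
    [-11,-15,0],
    [-15,-21,0],
    [-17,-26,0],
    [-20,-32,0],
    [-22,-38,0],
    [-23,-44,0],
    [-25,-50,0],
    [-25,-56,0],
    [-26,-63,0],
    [-26,-69,0]
  ],
  "turn": [0,0,0,0,0,0,0,0,0,0,0,0]
}}

```text
clock: 11.33
position: [0.4321, -0.0547, 0.2911]
ee_rot: [0.982, 0.187, 0.004, 0.001]
ft_force: [-1.5, 5.8, 4.6]
grip_width: -0.001
```

```bash
python3 rows.py 4 12
```

```text
clock 11.3333 pos [ 0.4321 -0.0547  0.2911] ang -178.0 r 0.0904 F [-1.5  5.8  4.6]
[[1, -6, 0.0], [2, -12, 0.0], [3, -19, 0.0], [5, -25, 0.0], [7, -31, 1.0], [10, -36, 1.0], [12, -42, 1.0], [16, -47, 1.0], [19, -52, 1.0], [24, -57, 1.0], [28, -62, 1.0], [33, -66, 1.0]]
```

>>> {"method": "jog_arm", "body": {
  "translation": [
    [1,-6,0],
    [2,-12,0],
    [3,-19,0],
    [5,-25,0],
    [7,-31,0],
    [10,-36,1],
    [12,-42,1],
    [16,-47,1],
    [19,-52,1],
    [24,-57,1],
    [28,-62,1],
    [33,-66,1]
  ],
  "turn": [0,0,0,0,0,0,0,0,0,0,0,0]
}}

```text
clock: 12.33
position: [0.4643, -0.1198, 0.2918]
ee_rot: [0.982, 0.188, 0.003, 0.0]
ft_force: [-6.5, 1.6, 3.6]
grip_width: -0.001
```

```bash
python3 rows.py 4 12
```

```text
clock 12.3333 pos [ 0.4643 -0.1198  0.2918] ang -130.4 r 0.0898 F [-6.5  1.6  3.6]
[[5, -4, 0.0], [10, -8, 0.0], [15, -11, 0.0], [21, -14, 0.0], [27, -16, 1.0], [33, -18, 1.0], [39, -20, 1.0], [45, -21, 1.0], [51, -21, 1.0], [58, -22, 1.0], [64, -22, 1.0], [70, -21, 1.0]]
```

I'll stop about 6° short and measure before finishing.

>>> {"method": "jog_arm", "body": {
  "translation": [
    [5,-4,0],
    [10,-8,0],
    [15,-11,0],
    [21,-14,0],
    [27,-16,0],
    [33,-18,0],
    [39,-20,0],
    [45,-21,0],
    [51,-21,0],
    [56,-22,0],
    [60,-22,0],
    [62,-22,0]
  ],
  "turn": [0,0,0,0,0,0,0,0,0,0,0,0]
}}

```text
clock: 13.33
position: [0.5258, -0.1418, 0.2916]
ee_rot: [0.982, 0.188, 0.002, 0.0]
ft_force: [-6.2, -1.2, 3.5]
grip_width: -0.003
```

Run:
```python
from rows import *
rows(1,8)
cs={}
im=[]
for n,(x0,y0) in (("scene",(195,155)),("side",(210,115))):
    c=manip.camera(n); np.savez(f"{n}1.npz",**{k:c[k] for k in("frame","mtx","pose")})
    a=np.load(f"{n}0.npz")["frame"]; b=c["frame"]
    im.append(np.hstack([cv2.resize(f[y0:y0+65,x0:x0+85],None,fx=4.6,fy=4.6,interpolation=2) for f in(a,b)]))
    for l in ("handle","wheel_centre"):
        print(n,l,[np.round(r["at"],1) for r in manip.pinpoint(c,l)[:1]])
    for r in manip.outline_of(c,"handle")[:1]: print(r["extent"])
    p=np.array([.5229,-.0519,.2503,-1.1759])
    for dth in(-10,-5,0): q=hd(c,p+[0,0,.01,np.radians(dth)])-hd(c,p); print(dth,q[:4].round(1))
cv2.imwrite("pics/e1.png",np.vstack(im)[:,:,::-1])
```

```text
clock 13.3333 pos [ 0.5258 -0.1418  0.2916] ang -87.9 r 0.0904 F [-6.2 -1.2  3.5]
[[2, 0, 0.0], [3, 1, 0.0], [5, 1, 0.0], [6, 1, 0.0], [8, 1, 0.0], [9, 1, 0.0], [11, 1, 0.0], [12, 2, 0.0]]
scene handle [array([281.8, 282.4])]
scene wheel_centre [array([246.4, 179.4])]
[217.8, 161.4, 224.1, 181.0]
-10 [ 0.5 -5.6  0.5 -5.7]
-5 [ 0.  -4.   0.  -4.1]
0 [-0.2 -2.5 -0.2 -2.6]
side handle [array([238.2, 142.3])]
side wheel_centre [array([262.3, 150.9])]
[179.6, 179.4, 203.0, 202.8]
-10 [ 3.7 -5.6  3.9 -5.8]
-5 [ 1.6 -4.4  1.7 -4.6]
0 [-0.3 -3.2 -0.3 -3.4]
```

View pics/e1.png

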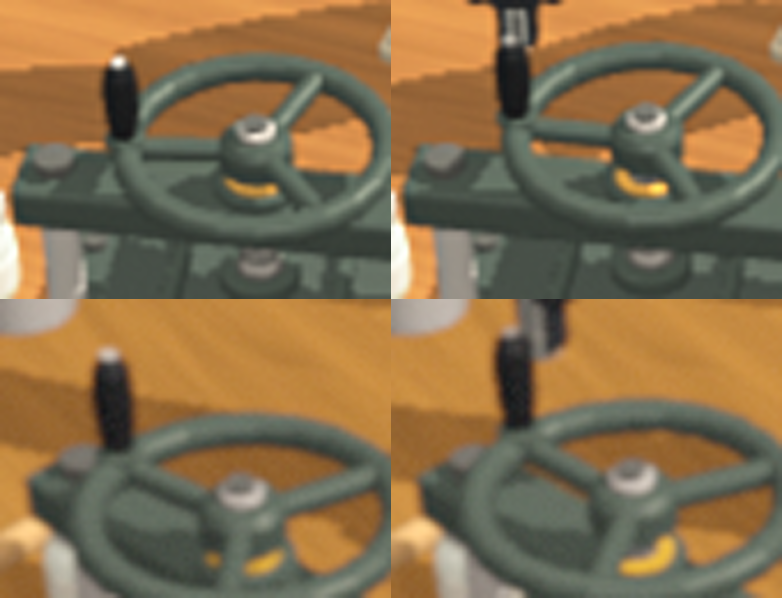

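Before/after crops: the handle is still about 6 to 7° short (side top at x 123 vs 110), which agrees with the TCP estimate of 7.5°. I'll push 10 mm slowly, back off, rise and check from overhead.

>>> {"method": "jog_arm", "body": {
  "translation": [
    [2,0,0],
    [4,1,0],
    [6,1,0],
    [8,1,0],
    [9,1,0],
    [10,1,0],
    [10,1,0]
  ],
  "turn": [0,0,0,0,0,0,0]
}}

```text
clock: 14.32
position: [0.5359, -0.1408, 0.2918]
ee_rot: [0.982, 0.188, 0.002, 0.0]
ft_force: [-4.4, -1.1, 3.8]
grip_width: 0.0
```

>>> {"method": "jog_arm", "body": {
  "translation": [
    [-6,0,0],
    [-14,0,0],
    [-22,0,8],
    [-26,-2,30],
    [-30,-8,60],
    [-34,-14,90],
    [-36,-20,110],
    [-37,-25,120],
    [-37,-25,120],
    [-37,-25,120]
  ],
  "turn": [0,0,0,0,0,0,0,0,0,0]
}}

```text
clock: 15.15
position: [0.4988, -0.1658, 0.4112]
ee_rot: [0.982, 0.188, 0.002, 0.0]
ft_force: [-0.4, 0.5, -0.4]
grip_width: -0.003
```

Run:
```python
from fit import *
print(manip.get_obs()["position"])
c=manip.camera("wrist"); np.savez("w1.npz",**{k:c[k] for k in("frame","mtx","pose")})
for l in("handle","wheel_centre"): print(l,[(r["at"],r["confidence"]) for r in manip.pinpoint(c,l)[:2]])
a=dict(np.load("w0.npz"))
for d in(-6,-3,0,3): print(d,hd(c,np.array([.5229,-.0519,.2603,-1.1759+np.radians(d)])).round(1))
im=[cv2.resize(f[40:220,40:320],None,fx=2.1,fy=1.6*1.0,interpolation=2) for f in(a["frame"],c["frame"])]
im=[cv2.resize(f[40:220,40:320],(466,300),interpolation=2) for f in(a["frame"],c["frame"])]
cv2.imwrite("pics/e2.png",np.vstack(im)[:,:,::-1])
```

```text
[ 0.49877572 -0.1657685   0.41119422]
handle [([269.3, 109.1], 0.97)]
wheel_centre [([158.3, 113.5], 0.68)]
-6 [268.8 123.1 266.5 127.8 160.2 114. ]
-3 [269.  117.4 266.8 120.8 160.2 114. ]
0 [269.  111.8 266.8 113.7 160.2 114. ]
3 [268.8 106.  266.5 106.5 160.2 114. ]
```

View pics/e2.png

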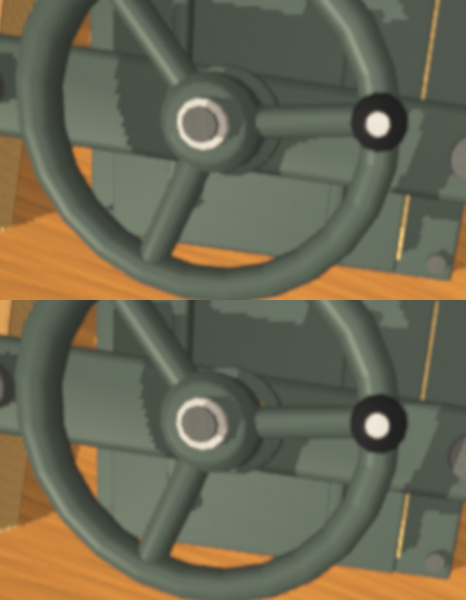

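Run:
```python
from fit import *
for n,z in(("w0",.2503),("w1",.2603)):
    c=dict(np.load(n+".npz")); g=c["frame"].min(2)
    out=[]
    for (u,v,s) in((266,114,14),(161,114,20)):
        w=g[v-s:v+s,u-s:u+s]; m=(w>150)
        ys,xs=np.nonzero(m); out.append((xs.mean()+u-s,ys.mean()+v-s,m.sum()))
    t=np.array(out[0][:2]); 
    # angle from cap using fixed centre
    s=least_squares(lambda q:hd(c,np.array([.5229,-.0519,z,q[0]]))[2:4]-t,[-1.17]); print(n,np.round(out,1),np.degrees(s.x),s.fun.round(1))
```

```text
w0 [[266.6 114.2 155. ]
 [157.7 114.7 258. ]] [-67.44585269] [ 0.7 -0. ]
w1 [[266.  114.9 148. ]
 [158.2 114.9 268. ]] [-67.85748449] [ 0.9 -0. ]
```

Back within about half a degree and the robot is clear, so I'm handing in.

```bash
python3 -c "
from workcell import manip
print(manip.hand_in())"
```

```text
the job is handed in; nothing more can be done
None
```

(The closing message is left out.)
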